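# Hold a flooring sample against the stop of a scratch tester

## Task

Get the flooring sample ready for clamping in the scratch tester: turn both clamp knobs anticlockwise all the way to their open stops, then bring the sample strip, flat on the bed, in the middle and straight, under both raised clamp straps and up against the rubber-faced stop. Finish holding it there yourself with a steady push of about 12 newtons, so that a colleague can tighten the knobs: the program ends while you are still pushing, with nothing let go. Do not ram the stop, and leave the glassware and the weight case where they are.

Things in the scene. Friction and masses are not known exactly. Their poses are not given: they have to be found in the camera images.
- tester: Bench scratch tester, fixed. White base with a flat aluminium bed 80 mm above the bench (x -200 to +130 mm, y -110 to +110 mm). Origin: on the bench under the bed's middle line. x points along the bed from the open near end to the stop at the far end, y left, z up. Rubber stop face at x = +85 mm; knob axes of the two strap clamps at x = +50, y = +62 and -62 mm.
- stop_pad: Black rubber cushion on the steel stop, 64 mm wide (y), 1 to 19 mm above the bed. Origin: bottom middle of its face towards the robot, at bed height; axes as the tester's. The face gives 1 mm along +x per 3 N of push (4 mm at 12 N), springs back, and bottoms hard at 12 mm. Steel stop behind: front at tester x = +103 mm, 24 mm high, 100 mm wide.
- left_knob (a joint): Turn (rad) of the black wing knob of the left clamp (y = +62 mm): 0 screwed down, 1.5 open at its hard stop, growing anticlockwise seen from above. It stays where left, starts at 0 to 0.3, drag about 0.1 N m. Knob and strap rise together 5 mm per rad.
- right_knob (a joint): The same for the wing knob of the right clamp (y = -62 mm).
- left_grip (a point): Centre of the left knob's wing, on the knob axis, 52 mm above the bed at joint value 0. The wing is a bar 52 mm long (this point's x), 12 mm thick (its y), 24 mm high; pinch it across its thickness from above. It turns and rises with the knob: at joint value 0 its x axis is at yaw -0.75 rad from the tester's x axis.
- right_grip (a point): The same for the right knob.
- strip: The flooring sample, a loose straight strip 160 mm long (x), 50 mm wide (y), 12 mm thick, about 100 g, wood-look top on brown board. It lies flat on the bed, short of the clamps, a little askew. Origin: centre of its underside; both ends alike. If the closing fingers press it down it drags on the bed, and the stop then gets several newtons less than the wrist pushes.
- beaker: Bystander: glass beaker, 70 mm across, 95 mm high. Origin: centre of its underside.
- petri_dish: Bystander: glass dish, 90 mm across, 16 mm high. Origin: centre of its underside.
- weight_case: Bystander: black case, 75 x 110 x 36 mm. Origin: centre of its underside.
- left_toe (a point): Underside of the inner end (toe) of the left clamp's steel strap, 12 mm from the bed's middle line. The strap runs along y, 22 mm wide (x), 7 mm thick. Knob shut, this point is 8 mm above the bed and blocks the 12 mm sample; knob fully open, 15.5 mm.
- right_toe (a point): The same for the right clamp's strap.
- housing_top (a point): Middle of the top of the white display housing beside the bed on its left, 250 mm (tester x) by 120 mm (y), 124 mm high. A column 80 mm towards +x and 10 mm towards +y of this point reaches 250 mm above the bench; from its top the parked stylus arm runs 165 mm towards +x, with weights up to 265 mm high at its end. Keep clear.
There are look-alikes about, which are no part of the job. There is more than one size of the strip; the one meant has the size given above.

How it is judged:
On the way, in this order (a step that is already met when the one before it is completed fails the run):
1. both clamp knobs are turned anticlockwise to their open stops (value of joint each of left_knob, right_knob above 1.4 rad), for 0.2 s.
2. the strip is pressed against the stop's rubber with 6 to 18 N for 1.5 s, by the fingers (contact force between strip and stop_pad between 6 and 18 N and contact force between the fingers and strip above 3 N), for 1.5 s.
At the end, for the whole second after the job is handed in: Both knobs open (above 1.4 rad). The strip, still held by the fingers, at rest and flat on the bed (3 mm, 0.04 rad), within 8 mm of the middle line, straight within 0.06 rad, its end pressed on the stop rubber with 6 to 18 N (all of step 1 and all of step 2 and x of strip in the frame of tester between 0.002 and 0.016 m and y of strip in the frame of tester between -0.008 and 0.008 m and z of strip in the frame of tester between 0.076 and 0.083 m and angle between the x axis of strip and the x axis of tester, either way round below 0.06 rad and angle between strip's own z axis and vertical below 0.04 rad and linear speed of strip below 0.005 m/s); the arm keeps its last pose, push and grip.
It fails at once if the stop is rammed (over 30 N) (contact force between strip and stop_pad above 30 N).
It fails at once if a bystander is moved by more than 20 mm (distance of any of beaker, petri_dish, weight_case from where it was at the start of the episode above 0.02 m).
It also fails if it takes over 61 s, if anything falls off the work surface, if the arm or the gripper's body presses on something with over 40 N, if the wrist force passes 120 N, or if a joint passes its speed limit or range.

## Robot

A 6-joint arm with a two-finger parallel gripper is mounted at the origin on the work surface. World frame = base frame: x ahead of the robot, y to its left, z up, the work surface at z = 0. Lengths are in m, angles in rad, forces in N, time in s.
With the tool pointing down it reaches from about 0.275 to 0.875 m from the base axis. Payload 12.5 kg.
Tool frame: the origin (TCP) lies between the finger pads; the fingertips stand 19 mm ahead of it and the grasp point (between the pads) is the TCP; z points along the fingers, y is the line along which they close (so a half turn about z gives the same grasp; the last joint's range is limited). The gripper opens to 85 mm and grips with 20 to 120 N. Pads are 22 mm wide; open, the fingers measure 114 mm over their backs; the gripper's body (76 mm by 85 mm) begins 54 mm behind the grasp point. The pads swing forward as they close: fully open they stand 13 mm farther back than shut.
Start: joints at [1.23, 0.351, 1.652, -0, 1.139, -0.085], TCP at [0.139, 0.532, 0.25] pointing down, gripper open.
Joint ranges: [-2.75, 2.75], [-0.79, 2.1], [0.01, 2.65], [-1.57, 4.71], [0.07, 3.14], [-2.87, 2.87]. Speed limits (rad/s): [2.22, 2.22, 2.79, 3.14, 3.14, 3.14].

## Interface

Orientations are given as a unit quaternion [x, y, z, w].
In Python, from station import ctrl gives the robot as it stands.
- The arm moves only by the tool drive_tool, never from a script. Its arguments are lists of equal length, an entry for each row: "rotation": the turn, a rotation vector about the tool's x, y, z in degrees, a list of three; "translation": the shift along the tool's x, y, z in m, a list of three; "hand": the finger opening in m, from 0 to 0.0854. In form: {"rotation": [[wx, wy, wz], ...], "translation": [[tx, ty, tz], ...], "hand": [hand, ...]}. A call has 1 to 20 rows; each row is the pose to reach, as a shift and turn from the pose commanded when the call began, along the tool's axes at that moment; what a row does not reach only later rows make up. A row lasts 1/12 s, in which the tool goes at most 41.7 mm and 7.16 degrees, less where a joint would pass 70% of its speed; a pose out of reach is approached as far as the arm can. A call with a gripper value outside its range is refused whole. The fingers move at their own pace and stop on an object; "newtons" is the grip in N (left out, the last holds). Time passes only in rows, so rows that repeat a pose let the fingers close. It gives the time, the measured TCP pose, the force, the opening and the grip force at its end, in the units of the state.
- ctrl.state(): the state, without advancing time (a new reading comes with each control period).
- ctrl.read_camera(name): name is "side" or "top" or "wrist"; returns a dict with "frame" (400x640x3 uint8, blue, green, red), "camera_matrix" (3x3 intrinsics, pixels), "dist_coeffs" ([k1, k2, p1, p2, k3] as OpenCV has them; the pictures are not rectified), "rvec" (rotation vector, rad) and "tvec" (3), from world to camera coordinates, as OpenCV has them. Camera axes: x right, y down, z forward; pixel columns grow to the right and rows downward; lengths in m; the calibration is good to about 2 mm. A picture is of the moment at which its call begins. There is no depth.
- ctrl.job_done(): hands the job in; it is judged then, once.
The state is a dict: "clock": time; "joints": joint angles; "qvel": joint speeds; "tau": joint torques, N m; "position": TCP position; "eef_rot": TCP orientation; "wrist_force": force on the tool from outside, world axes, zero at the start; "ft_torque": the same for the moment, N m; "opening": finger opening in m; "grasp_force": force on a finger pad.
Only numpy, scipy, OpenCV 4.12 (cv2) and the standard library are available. Lean on these libraries where they do the work, as an engineer would, in place of code of your own. Each camera call takes 0.05 s, during which the arm holds its last target. There are 200 camera calls.

## Working session

There is one attempt and no reset: what is moved stays moved. The work goes in short steps, Python scripts to look and compute and a tool call to move; the robot and the scene stay as the last step left them, time stands still between calls to the robot, and variables do not carry over. Pictures are saved under pics/ and viewed, at most 10 in all, crops included, and the job is handed in when it is done.

Besides the shell and the picture viewer there is one more tool, called after "Request:" as name(argument=value, ...), one argument or row to a line, values as JSON. drive_tool: Moves the arm, as the interface text tells. Its arguments: {"type":"object","properties":{"rotation":{"type":"array","items":{"type":"array","items":{"type":"number"}}},"translation":{"type":"array","items":{"type":"array","items":{"type":"number"}}},"hand":{"type":"array","items":{"type":"number"}},"newtons":{"type":"number"}},"required":["rotation","translation","hand"]}

```bash
mkdir -p pics
cat > h.py <<'E'
import numpy as np, cv2
from station import ctrl
from scipy.spatial.transform import Rotation as R
def snap(n,f):
    c=ctrl.read_camera(n); cv2.imwrite('pics/'+f,c['frame']); np.savez('pics/'+f+'.npz',**{k:np.array(c[k]) for k in c}); return c
def load(f): return np.load('pics/'+f+'.npz')
def px2w(c,pts,z):
    K=np.array(c['camera_matrix']);D=np.array(c['dist_coeffs'])
    r=cv2.Rodrigues(np.array(c['rvec']))[0];t=np.array(c['tvec']).reshape(3)
    u=cv2.undistortPoints(np.array(pts,float).reshape(-1,1,2),K,D).reshape(-1,2)
    d=np.c_[u,np.ones(len(u))]@r; o=-r.T@t
    z=np.broadcast_to(z,len(u))
    return o+d*((z-o[2])/d[:,2])[:,None]
def w2px(c,P):
    return cv2.projectPoints(np.array(P,float).reshape(-1,3),np.array(c['rvec']),np.array(c['tvec']),np.array(c['camera_matrix']),np.array(c['dist_coeffs']))[0].reshape(-1,2)
E
python3 - <<'E'
from h import *
for n in ['top','side','wrist']:
    c=snap(n,n+'0.png'); 
    f=c['frame']
    r=cv2.Rodrigues(np.array(c['rvec']))[0]; print(n,-r.T@np.array(c['tvec']).reshape(3))
s=ctrl.state(); print(s)
cv2.imwrite('pics/top0b.png',cv2.resize(cv2.imread('pics/top0.png'),(800,500),interpolation=cv2.INTER_CUBIC))
cv2.imwrite('pics/side0b.png',cv2.resize(cv2.imread('pics/side0.png'),(800,500),interpolation=cv2.INTER_CUBIC))
E
```

```text
top [0.34638525 0.08783393 0.92252555]
side [-0.04608375 -0.64367998  0.85057443]
wrist [0.06104436 0.55300937 0.37300837]
{'clock': 0.15, 'joints': array([ 1.23038945e+00,  3.51114727e-01,  1.65227889e+00,  1.48468969e-05,
        1.13910663e+00, -8.45960810e-02]), 'qvel': array([ 8.79856328e-05, -9.73593013e-04, -1.70814188e-03,  9.15349508e-04,
       -7.44513333e-04,  4.89989713e-04]), 'tau': array([-2.82698893e-04, -5.06249070e+01, -2.91503727e+01, -1.58379662e-04,
        3.36607103e-03,  4.07356708e-05]), 'position': array([0.13905552, 0.53188166, 0.24988016]), 'eef_rot': array([ 1.27560004e-01,  9.91830751e-01, -4.42170134e-04, -1.02298301e-04]), 'wrist_force': array([-0.31176157,  0.04812861,  0.15636646]), 'ft_torque': array([-0.02363514, -0.03339557,  0.02480812]), 'grasp_force': 0.0, 'opening': 0.08565463560579982}
```

View pics/top0b.png

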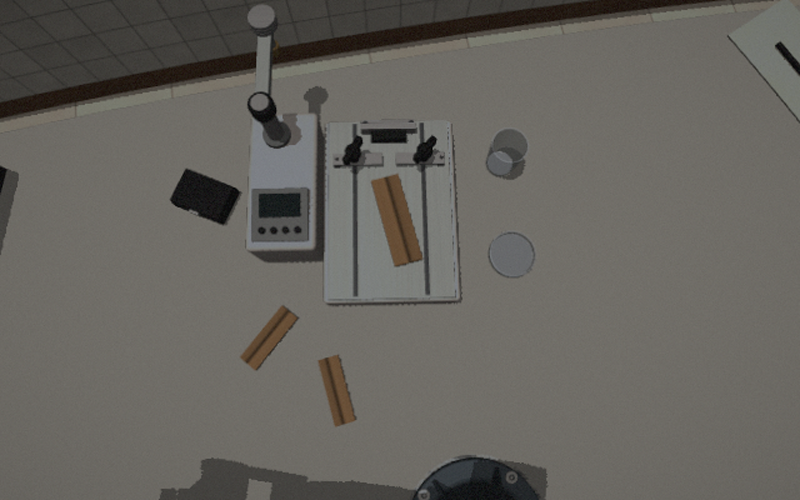

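View pics/side0b.png

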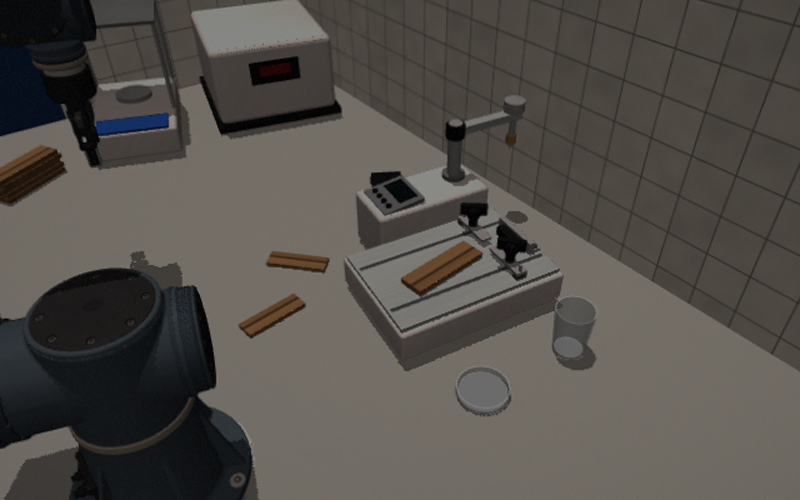

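The top view shows the tester at about (390,210), the strip on its bed at (397,220), the knobs at (352,150) and (425,150), and the beaker and dish on the right. I'll enlarge the crops to read exact points.

Run:
```python
from h import *
f=cv2.imread('pics/top0.png')[85:250,240:390]
g=np.clip(f.astype(float)*1.5,0,255).astype('uint8')
cv2.imwrite('pics/topc.png',cv2.resize(g,None,fx=3.6,fy=3.6,interpolation=cv2.INTER_CUBIC))
```

```text
(no output)
```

View pics/topc.png

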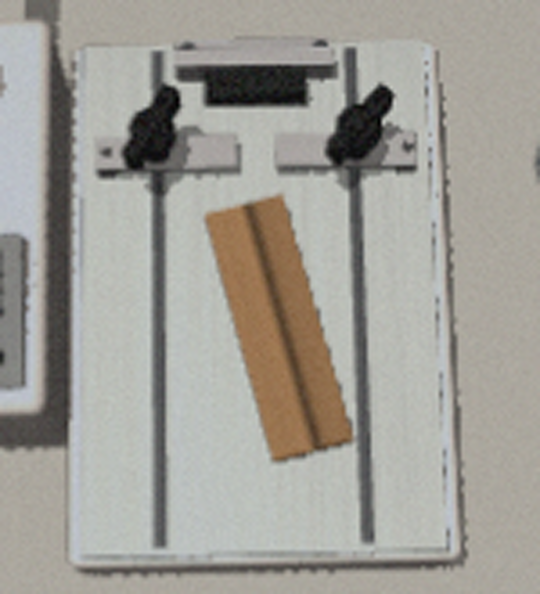

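Enlarged crop: the bed outer corners are at (80,44), (434,44), (455,556) and (75,560). The strip corners are (205,213), (283,195), (352,438) and (275,461), the pad front edge runs (206,104)–(308,104), and the knob centres are (152,128) and (360,127).

Run:
```python
from h import *
c=load('top0.png')
P=lambda a:np.array(a)/3.6+[240-.36,85-.36]
f=lambda a,z:px2w(c,P(a),z)
np.set_printoptions(precision=4,suppress=True)
b=f([(80,44),(434,44),(455,556),(75,560)],.08); print(b)
print('sl',f([(156,50),(350,48),(367,542),(160,545)],.08))
print('pad',f([(206,104),(308,104)],.09))
print('knob',f([(152,128),(360,127)],.148))
s=f([(205,213),(283,195),(352,438),(275,461)],.092);print('strip',s, s.mean(0)); 
d=s[:2].mean(0)-s[2:].mean(0); print(np.linalg.norm(d),np.linalg.norm(s[0]-s[1]),np.degrees(np.arctan2(d[1],d[0])))
print('toes',f([(240,135),(240,170),(275,135),(275,170)],.097))
# fit tester pose
m=np.array([[.13,.11],[.13,-.11],[-.2,-.11],[-.2,.11]])
A=b[:,:2];mc=m-m.mean(0);ac=A-A.mean(0)
th=np.arctan2((mc[:,0]*ac[:,1]-mc[:,1]*ac[:,0]).sum(),(mc*ac).sum())
Rm=np.array([[np.cos(th),-np.sin(th)],[np.sin(th),np.cos(th)]]);t=A.mean(0)-Rm@m.mean(0)
print(np.degrees(th),t,A-(m@Rm.T+t)); 
T=lambda x,y:Rm@[x,y]+t
print('pred knobs',T(.05,.062),T(.05,-.062),'pad',T(.085,.032),T(.085,-.032))
```

```text
[[ 0.7685  0.1299  0.08  ]
 [ 0.7269 -0.0956  0.08  ]
 [ 0.401  -0.0393  0.08  ]
 [ 0.4402  0.1846  0.08  ]]
sl [[ 0.7552  0.0822  0.08  ]
 [ 0.7338 -0.0414  0.08  ]
 [ 0.4189  0.0109  0.08  ]
 [ 0.4398  0.133   0.08  ]]
pad [[ 0.708   0.0573  0.09  ]
 [ 0.6963 -0.0062  0.09  ]]
knob [[ 0.6738  0.0931  0.148 ]
 [ 0.6522 -0.0269  0.148 ]]
strip [[0.636  0.0705 0.092 ]
 [0.6387 0.0208 0.092 ]
 [0.4807 0.0086 0.092 ]
 [0.4754 0.0565 0.092 ]] [0.5577 0.0391 0.092 ]
0.15985302866082038 0.04974646320811822 4.710527153201985
toes [[0.6807 0.0403 0.097 ]
 [0.6579 0.0444 0.097 ]
 [0.6767 0.0188 0.097 ]
 [0.654  0.0231 0.097 ]]
-9.803738902922612 [0.6186 0.0389] [[ 0.003   0.0047]
 [-0.0011 -0.004 ]
 [-0.0018 -0.0039]
 [-0.0001  0.0032]]
pred knobs [0.6785 0.0915] [ 0.6573 -0.0307] pad [0.7078 0.056 ] [ 0.6969 -0.0071]
```

```bash
cat >> h.py <<'E'
def goto(p,yaw,s=None):
    "yaw: world angle of tool x, degrees, tool pointing down"
    s=s or ctrl.state(); q=R.from_quat(s['eef_rot'])
    a=np.radians(yaw); x=np.array([np.cos(a),np.sin(a),0]); z=np.array([0,0,-1.])
    T=R.from_matrix(np.c_[x,np.cross(z,x),z])
    print('rot',np.degrees((q.inv()*T).as_rotvec()).round(2),'tr',q.inv().apply(np.array(p)-s['position']).round(4))
E
python3 - <<'E'
from h import *
c=load('top0.png')
print('column',px2w(c,np.array([(277,133),(262,100)])*.8,[.124,.25]),px2w(c,np.array([(262,18)])*.8,.26))
goto([.58,.045,.32],170.3)
goto([.4,.2,.32],170.3)
E
```

```text
column [[0.74065354 0.21841836 0.124     ]
 [0.73630162 0.21336528 0.25      ]] [[0.87161119 0.19510303 0.26      ]]
rot [-0.05 -0.01 -4.96] tr [-0.5498 -0.3595 -0.0698]
rot [-0.05 -0.01 -4.96] tr [-0.3364 -0.2551 -0.0699]
```

Request:
drive_tool(
  rotation=[
    [0,0,-5],
    [0,0,-5],
    [0,0,-5],
    [0,0,-5],
    [0,0,-5],
    [0,0,-5],
    [0,0,-5],
    [0,0,-5],
    [0,0,-5],
    [0,0,-5],
    [0,0,-5],
    [0,0,-5],
    [0,0,-5],
    [0,0,-5],
    [0,0,-5],
    [0,0,-5],
    [0,0,-5],
    [0,0,-5],
    [0,0,-5],
    [0,0,-5],
  ],
  translation=[
    [-0.03,-0.02,-0.02],
    [-0.06,-0.04,-0.04],
    [-0.1,-0.065,-0.07],
    [-0.55,-0.36,-0.07],
    [-0.55,-0.36,-0.07],
    [-0.55,-0.36,-0.07],
    [-0.55,-0.36,-0.07],
    [-0.55,-0.36,-0.07],
    [-0.55,-0.36,-0.07],
    [-0.55,-0.36,-0.07],
    [-0.55,-0.36,-0.07],
    [-0.55,-0.36,-0.07],
    [-0.55,-0.36,-0.07],
    [-0.55,-0.36,-0.07],
    [-0.55,-0.36,-0.07],
    [-0.55,-0.36,-0.07],
    [-0.55,-0.36,-0.07],
    [-0.55,-0.36,-0.07],
    [-0.55,-0.36,-0.07],
    [-0.55,-0.36,-0.07],
  ],
  hand=[0.06,0.06,0.06,0.06,0.06,0.06,0.06,0.06,0.06,0.06,0.06,0.06,0.06,0.06,0.06,0.06,0.06,0.06,0.06,0.06],
)

```text
clock: 1.82
position: [0.5794, 0.0456, 0.3202]
eef_rot: [0.084, 0.996, 0.0, -0.0]
wrist_force: [0.8, 0.6, -0.6]
opening: 0.0601
grasp_force: 0.0
```

Run:
```python
from h import *
c=snap('wrist','w1.png')
g=np.clip(c['frame'].astype(float)*1.7,0,255).astype('uint8')
cv2.imwrite('pics/w1b.png',cv2.resize(g,(800,500),interpolation=cv2.INTER_CUBIC))
s=ctrl.state();print(s['position'],s['clock'],s['wrist_force'])
```

```text
[0.5794095  0.04577981 0.32039528] 1.8667 [ 0.52361466  0.13661554 -0.22124853]
```

View pics/w1b.png

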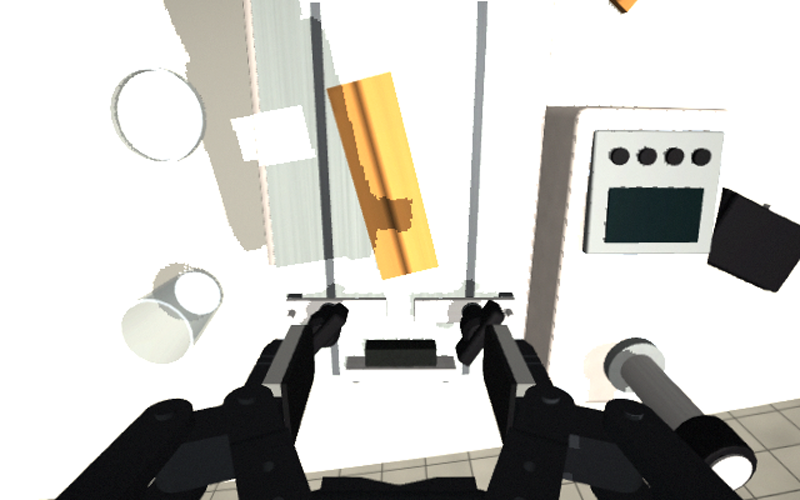

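The wrist view shows the left knob wing from (464,352) to (498,308), the right knob wing at about (328,322), the slots at (315,5)–(331,290) and (482,5)–(470,290), and the pad at (365–436, 342–364).

Run:
```python
from h import *
np.set_printoptions(precision=4,suppress=True)
c=load('w1.png'); f=lambda a,z:px2w(c,np.array(a)/1.25,z)
a=f([(331,290),(315,5),(470,290),(482,5)],.08);print(a)
for i in (0,2): d=a[i]-a[i+1];print(np.degrees(np.arctan2(d[1],d[0])))
m=(a[0]+a[2])/2;m2=(a[1]+a[3])/2;print('mid',m,m2)
print('pad top front',f([(365,341),(436,341)],.099),'toes',f([(386,296),(414,296)],.088+.007))
for z in(.136,.146):print('L',f([(464,356),(499,306)],z),'R',f([(312,338),(346,308)],z))
s=f([(328,89),(389,73),(438,265),(385,279)],.092);print(s,s.mean(0));d=s[2:].mean(0)-s[:2].mean(0);print(np.degrees(np.arctan2(d[1],d[0])))
# grips predicted
for th,t in ((-9.6,(.6186,.0389)),):
  for q in (.1,.2):
    for y in(.062,-.062):
      r=R.from_euler('z',th,degrees=True).as_matrix(); o=np.array([*t,0])
      g=r@[.05,y,.132+.005*q]+o; w=R.from_euler('z',np.degrees(-.75+q)+th,degrees=True).apply([[.026,0,.012],[-.026,0,.012]])+g
      print(q,g,w2px(c,w).round()*1.25, (w2px(load('top0.png'),w)-[240,85])*3.6)
```

```text
[[ 0.6469 -0.0262  0.08  ]
 [ 0.4213  0.0104  0.08  ]
 [ 0.6676  0.0959  0.08  ]
 [ 0.4419  0.1321  0.08  ]]
-9.221012693866603
-9.108196820592099
mid [0.6573 0.0349 0.08  ] [0.4316 0.0713 0.08  ]
pad top front [[ 0.692  -0.0028  0.099 ]
 [ 0.7025  0.0589  0.099 ]] toes [[0.6542 0.0227 0.095 ]
 [0.6582 0.0464 0.095 ]]
L [[0.698  0.0791 0.136 ]
 [0.6588 0.1107 0.136 ]] R [[ 0.6619 -0.0366  0.136 ]
 [ 0.6408 -0.0049  0.136 ]]
L [[0.6915 0.0784 0.146 ]
 [0.6536 0.1091 0.146 ]] R [[ 0.6566 -0.0335  0.146 ]
 [ 0.6362 -0.0028  0.146 ]]
[[0.4817 0.0092 0.092 ]
 [0.4784 0.0562 0.092 ]
 [0.6347 0.0707 0.092 ]
 [0.6397 0.0243 0.092 ]] [0.5586 0.0401 0.092 ]
5.38091547058009
0.1 [0.6782 0.0917 0.1325] [[457.5  361.25]
 [501.25 312.5 ]] [[178.9075  88.5144]
 [125.3672 155.0851]]
0.1 [ 0.6576 -0.0306  0.1325] [[297.5  361.25]
 [336.25 312.5 ]] [[388.0372  85.7425]
 [336.9961 151.9683]]
0.2 [0.6782 0.0917 0.133 ] [[460.   362.5 ]
 [498.75 311.25]] [[175.233   85.921 ]
 [128.9352 157.0689]]
0.2 [ 0.6576 -0.0306  0.133 ] [[301.25 362.5 ]
 [332.5  311.25]] [[384.4109  83.1346]
 [340.7699 153.9619]]
```

Run:
```python
from h import *
goto([.675,.0935,.20],141.7); goto([.675,.0935,.133],141.7)
print(px2w(load('top0.png'),np.array([(45,200),(45,400)])/3.6+[240,85],.124))
```

```text
rot [ 0.000e+00 -2.000e-02  2.872e+01] tr [-0.0863  0.063   0.1204]
rot [ 0.000e+00 -2.000e-02  2.872e+01] tr [-0.0864  0.0629  0.1874]
[[0.64949443 0.16308804 0.124     ]
 [0.52894618 0.18144469 0.124     ]]
```

Request:
drive_tool(
  rotation=[
    [0,0,28.7],
    [0,0,28.7],
    [0,0,28.7],
    [0,0,28.7],
    [0,0,28.7],
    [0,0,28.7],
    [0,0,28.7],
    [0,0,28.7],
    [0,0,28.7],
    [0,0,28.7],
    [0,0,28.7],
    [0,0,28.7],
    [0,0,28.7],
  ],
  translation=[
    [-0.086,0.063,0.05],
    [-0.086,0.063,0.05],
    [-0.086,0.063,0.09],
    [-0.086,0.063,0.12],
    [-0.086,0.063,0.12],
    [-0.086,0.063,0.12],
    [-0.086,0.063,0.135],
    [-0.086,0.063,0.15],
    [-0.086,0.063,0.165],
    [-0.086,0.063,0.177],
    [-0.086,0.063,0.187],
    [-0.086,0.063,0.187],
    [-0.086,0.063,0.187],
  ],
  hand=[0.05,0.05,0.05,0.05,0.05,0.05,0.05,0.05,0.05,0.05,0.05,0.05,0.05],
)

```text
clock: 2.95
position: [0.6756, 0.0923, 0.1343]
eef_rot: [0.328, 0.945, 0.0, 0.0]
wrist_force: [0.1, -1.3, 0.4]
opening: 0.0497
grasp_force: 0.0
```

Run:
```python
from h import *
c=snap('wrist','w2.png')
g=np.clip(c['frame'].astype(float)*1.7,0,255).astype('uint8')
cv2.imwrite('pics/w2b.png',g)
```

```text
(no output)
```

View pics/w2b.png

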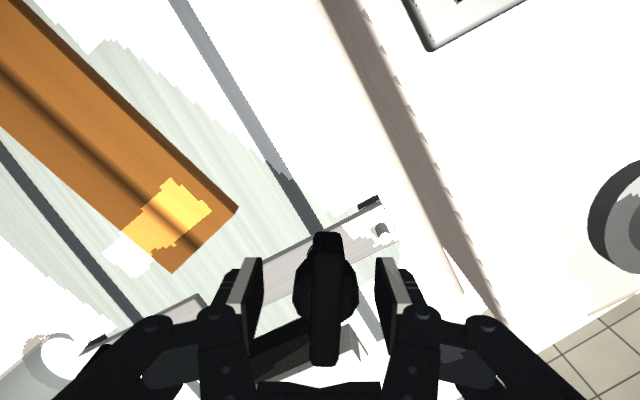

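The wing is centred and aligned between the pads, at about (325,298), so I'll close and turn anticlockwise.

Request:
drive_tool(
  rotation=[
    [0,0,0],
    [0,0,0],
    [0,0,0],
    [0,0,0],
    [0,0,0],
    [0,0,0],
    [0,0,-6],
    [0,0,-12],
    [0,0,-18],
    [0,0,-24],
    [0,0,-30],
    [0,0,-36],
    [0,0,-42],
    [0,0,-48],
    [0,0,-54],
    [0,0,-60],
    [0,0,-66],
    [0,0,-70],
    [0,0,-73],
    [0,0,-73],
  ],
  translation=[
    [0,0,0],
    [0,0,0],
    [0,0,0],
    [0,0,0],
    [0,0,0],
    [0,0,0],
    [0,0,-0.0005],
    [0,0,-0.001],
    [0,0,-0.0016],
    [0,0,-0.0021],
    [0,0,-0.0026],
    [0,0,-0.0031],
    [0,0,-0.0037],
    [0,0,-0.0042],
    [0,0,-0.0047],
    [0,0,-0.0052],
    [0,0,-0.0058],
    [0,0,-0.0061],
    [0,0,-0.0063],
    [0,0,-0.0063],
  ],
  hand=[0.005,0.005,0.005,0.005,0.005,0.005,0.005,0.005,0.005,0.005,0.005,0.005,0.005,0.005,0.005,0.005,0.005,0.005,0.005,0.005],
  newtons=60,
)

```text
clock: 4.67
position: [0.6774, 0.092, 0.1417]
eef_rot: [-0.299, 0.954, -0.001, 0.003]
wrist_force: [5.0, -1.8, 4.4]
opening: 0.0255
grasp_force: 59.2
```

Run:
```python
from h import *
s=ctrl.state(); print(s['position'],s['wrist_force'],s['ft_torque'],s['opening'],s['grasp_force'])
x=R.from_quat(s['eef_rot']).apply([1,0,0]);print(np.degrees(np.arctan2(x[1],x[0]))%360,s['joints'])
```

```text
[0.67744282 0.09202443 0.14170406] [ 5.02034586 -1.794102    4.44681486] [-0.39529671 -0.97955536 -0.01731464] 0.025496599857737362 59.246020428836346
214.8466804612256 [ 6.71812877e-02  7.01411725e-01  1.36323913e+00 -7.43245956e-04
  1.07107097e+00 -2.11144170e+00]
```

Run:
```python
from h import *
c=snap('wrist','w3.png'); t=snap('top','t3.png'); 
g=np.clip(c['frame'].astype(float)*2.0,0,255).astype('uint8')[150:400,120:560]
h=np.clip(t['frame'].astype(float)*2,0,255).astype('uint8')[85:165,240:390]
h=cv2.resize(h,(440,235),interpolation=cv2.INTER_CUBIC)
cv2.imwrite('pics/w3b.png',np.vstack([g,h]))
```

```text
(no output)
```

View pics/w3b.png

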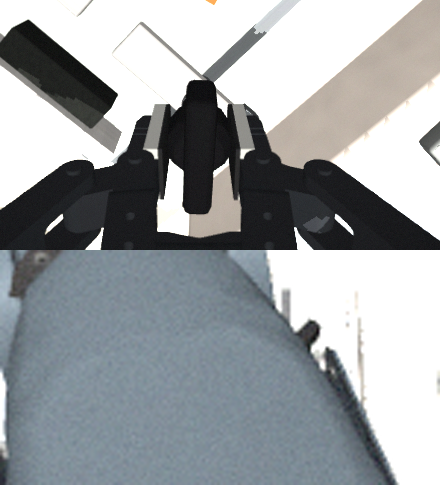

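Closed at 25 mm, so the pads had the hub below the wing. The wing did turn with it. I'll regrip higher on the wing itself and feel for the stop.

Request:
drive_tool(
  rotation=[
    [0,0,0],
    [0,0,0],
    [0,0,0],
    [0,0,0],
    [0,0,0],
    [0,0,0],
    [0,0,0],
    [0,0,0],
    [0,0,0],
    [0,0,0],
    [0,0,-2],
    [0,0,-4],
    [0,0,-6],
    [0,0,-6],
  ],
  translation=[
    [0,0,0],
    [0,0,0],
    [0,0,0],
    [0,0,-0.004],
    [0,0,-0.008],
    [0,0,-0.008],
    [0,0,-0.008],
    [0,0,-0.008],
    [0,0,-0.008],
    [0,0,-0.008],
    [0,0,-0.008],
    [0,0,-0.008],
    [0,0,-0.008],
    [0,0,-0.008],
  ],
  hand=[0.045,0.045,0.045,0.045,0.045,0.003,0.003,0.003,0.003,0.003,0.003,0.003,0.003,0.003],
  newtons=50,
)

```text
clock: 5.93
position: [0.6762, 0.091, 0.149]
eef_rot: [-0.348, 0.938, -0.001, 0.001]
wrist_force: [-1.5, -8.2, 8.4]
opening: 0.0256
grasp_force: 50.4
```

Run:
```python
from h import *
s=ctrl.state(); print(s['position'],s['wrist_force'],s['ft_torque'],s['opening'],s['grasp_force'])
x=R.from_quat(s['eef_rot']).apply([1,0,0]);print(np.degrees(np.arctan2(x[1],x[0]))%360,s['joints'])
```

```text
[0.67619709 0.0909701  0.14896648] [-1.47853518 -8.21258361  8.36826685] [-1.36000728  0.14263356 -0.44812233] 0.0256383891642694 50.360526430013124
220.71128235006617 [ 6.61984122e-02  6.92495491e-01  1.35997888e+00 -2.11135473e-03
  1.08716478e+00 -2.21416330e+00]
```

Run:
```python
from h import *
goto([.6762,.0910,.21],135.2);goto([.6568,-.0308,.21],135.2);goto([.6568,-.0308,.138],135.2)
```

```text
rot [-0.1   0.13 85.51] tr [-0.     -0.0001 -0.061 ]
rot [-0.1   0.13 85.51] tr [ 0.0941 -0.0798 -0.0609]
rot [-0.1   0.13 85.51] tr [ 0.0941 -0.0796  0.0111]
```

Request:
drive_tool(
  rotation=[
    [0,0,0],
    [0,0,0],
    [0,0,0],
    [0,0,0],
    [0,0,0],
    [0,0,85.5],
    [0,0,85.5],
    [0,0,85.5],
    [0,0,85.5],
    [0,0,85.5],
    [0,0,85.5],
    [0,0,85.5],
    [0,0,85.5],
    [0,0,85.5],
    [0,0,85.5],
    [0,0,85.5],
    [0,0,85.5],
    [0,0,85.5],
    [0,0,85.5],
    [0,0,85.5],
  ],
  translation=[
    [0,0,0],
    [0,0,0],
    [0,0,-0.01],
    [0,0,-0.03],
    [0,0,-0.06],
    [0.03,-0.025,-0.06],
    [0.06,-0.05,-0.06],
    [0.094,-0.08,-0.06],
    [0.094,-0.08,-0.06],
    [0.094,-0.08,-0.06],
    [0.094,-0.08,-0.06],
    [0.094,-0.08,-0.06],
    [0.094,-0.08,-0.06],
    [0.094,-0.08,-0.06],
    [0.094,-0.08,-0.06],
    [0.094,-0.08,-0.06],
    [0.094,-0.08,-0.06],
    [0.094,-0.08,-0.06],
    [0.094,-0.08,-0.05],
    [0.094,-0.08,-0.04],
  ],
  hand=[0.05,0.05,0.05,0.05,0.05,0.05,0.05,0.05,0.05,0.05,0.05,0.05,0.05,0.05,0.05,0.05,0.05,0.05,0.05,0.05],
)

```text
clock: 7.6
position: [0.6565, -0.0295, 0.1874]
eef_rot: [0.38, 0.925, 0.0, 0.001]
wrist_force: [-0.2, -0.2, -1.1]
opening: 0.0501
grasp_force: 0.0
```

Run:
```python
from h import *
c=snap('wrist','w4.png')
cv2.imwrite('pics/w4b.png',np.clip(c['frame'].astype(float)*2,0,255).astype('uint8'))
goto([.6568,-.0308,.138],135.2)
```

```text
rot [-0.11 -0.14  0.13] tr [-0.0022  0.0002  0.0465]
```

View pics/w4b.png

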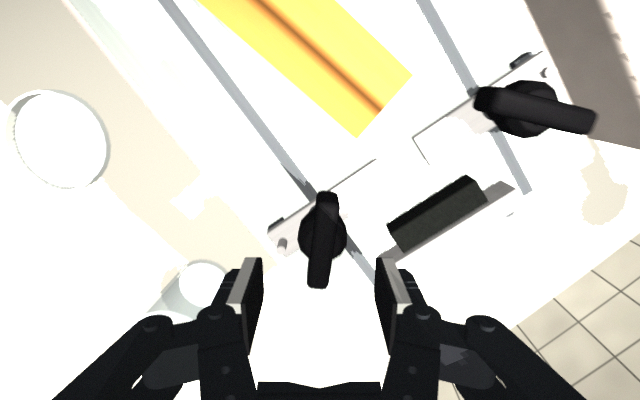

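The left wing, (480,98)→(592,120), is now turned. The right wing, (327,197)→(317,285), is centred between the fingers.

Run:
```python
from h import *
c=load('w4.png')
a=px2w(c,[(486,98),(590,121)],.1505);d=a[0]-a[1];print(a.mean(0),np.linalg.norm(d),np.degrees(np.arctan2(d[1],d[0]))%180+9.3)
a=px2w(c,[(327,200),(317,283)],.144);d=a[0]-a[1];print(a.mean(0),np.linalg.norm(d),np.degrees(np.arctan2(d[1],d[0]))%180+9.3-180)
```

```text
[0.67674006 0.0910363  0.1505    ] 0.051258360979566896 44.27751791869484
[ 0.65717399 -0.02619806  0.144     ] 0.04741085077059094 -41.40653102084818
```

Request:
drive_tool(
  rotation=[
    [0,0,5],
    [0,0,5],
    [0,0,5],
    [0,0,5],
    [0,0,5],
    [0,0,5],
    [0,0,5],
    [0,0,5],
    [0,0,5],
    [0,0,5],
    [0,0,5],
    [0,0,5],
    [0,0,5],
  ],
  translation=[
    [-0.001,0.0015,0.01],
    [-0.001,0.0015,0.02],
    [-0.001,0.0015,0.032],
    [-0.001,0.0015,0.042],
    [-0.001,0.0015,0.05],
    [-0.001,0.0015,0.05],
    [-0.001,0.0015,0.05],
    [-0.001,0.0015,0.05],
    [-0.001,0.0015,0.05],
    [-0.001,0.0015,0.05],
    [-0.001,0.0015,0.05],
    [-0.001,0.0015,0.05],
    [-0.001,0.0015,0.05],
  ],
  hand=[0.05,0.05,0.05,0.05,0.05,0.05,0.05,0.005,0.005,0.005,0.005,0.005,0.005],
  newtons=60,
)

```text
clock: 8.73
position: [0.6588, -0.029, 0.1387]
eef_rot: [0.421, 0.907, 0.001, 0.001]
wrist_force: [1.5, 2.6, 6.0]
opening: 0.0254
grasp_force: 59.2
```

Request:
drive_tool(
  rotation=[
    [0,0,-6],
    [0,0,-12],
    [0,0,-18],
    [0,0,-24],
    [0,0,-30],
    [0,0,-36],
    [0,0,-42],
    [0,0,-48],
    [0,0,-54],
    [0,0,-60],
    [0,0,-66],
    [0,0,-72],
    [0,0,-78],
    [0,0,-84],
    [0,0,-88],
    [0,0,-91],
    [0,0,-91],
  ],
  translation=[
    [0,0,-0.0005],
    [0,0,-0.001],
    [0,0,-0.0016],
    [0,0,-0.0021],
    [0,0,-0.0026],
    [0,0,-0.0031],
    [0,0,-0.0037],
    [0,0,-0.0042],
    [0,0,-0.0047],
    [0,0,-0.0052],
    [0,0,-0.0058],
    [0,0,-0.0063],
    [0,0,-0.0068],
    [0,0,-0.0073],
    [0,0,-0.0075],
    [0,0,-0.0075],
    [0,0,-0.0075],
  ],
  hand=[0.005,0.005,0.005,0.005,0.005,0.005,0.005,0.005,0.005,0.005,0.005,0.005,0.005,0.005,0.005,0.005,0.005],
)

```text
clock: 10.15
position: [0.6582, -0.03, 0.1461]
eef_rot: [-0.353, 0.936, -0.001, 0.0]
wrist_force: [-2.2, -2.3, 7.9]
opening: 0.0251
grasp_force: 61.2
```

Run:
```python
from h import *
s=ctrl.state(); print(s['position'],s['wrist_force'],s['ft_torque'],s['opening'],s['grasp_force'])
x=R.from_quat(s['eef_rot']).apply([1,0,0]);print(np.degrees(np.arctan2(x[1],x[0]))%360,s['joints'])
```

```text
[ 0.65822467 -0.02999912  0.14611443] [-2.23013839 -2.34436939  7.87190743] [-0.56384668  0.31854994 -0.55840519] 0.025147807006864586 61.23520302353427
221.28187673189993 [-1.15835157e-01  6.56160488e-01  1.43446607e+00 -1.04509250e-03
  1.04999797e+00 -2.40661660e+00]
```

The torque of -0.56 N m says the right knob is at its stop. I'll release, rise and go above the strip's near half.

Run:
```python
from h import *
goto([.5132,.0356,.21],185);goto([.5132,.0356,.18],185)
```

```text
rot [-7.000e-02  2.000e-02  3.628e+01] tr [ 0.0657  0.1449 -0.0641]
rot [-7.000e-02  2.000e-02  3.628e+01] tr [ 0.0657  0.1449 -0.0341]
```

Request:
drive_tool(
  rotation=[
    [0,0,0],
    [0,0,0],
    [0,0,0],
    [0,0,0],
    [0,0,0],
    [0,0,36.3],
    [0,0,36.3],
    [0,0,36.3],
    [0,0,36.3],
    [0,0,36.3],
    [0,0,36.3],
    [0,0,36.3],
    [0,0,36.3],
    [0,0,36.3],
  ],
  translation=[
    [0,0,0],
    [0,0,0],
    [0,0,-0.015],
    [0,0,-0.035],
    [0,0,-0.064],
    [0.02,0.044,-0.064],
    [0.035,0.077,-0.064],
    [0.05,0.11,-0.064],
    [0.066,0.145,-0.05],
    [0.066,0.145,-0.034],
    [0.066,0.145,-0.034],
    [0.066,0.145,-0.034],
    [0.066,0.145,-0.034],
    [0.066,0.145,-0.034],
  ],
  hand=[0.05,0.05,0.05,0.05,0.05,0.085,0.085,0.085,0.085,0.085,0.085,0.085,0.085,0.085],
)

```text
clock: 11.32
position: [0.5141, 0.0361, 0.1798]
eef_rot: [-0.043, 0.999, -0.0, 0.001]
wrist_force: [-0.5, -0.0, -0.1]
opening: 0.0851
grasp_force: 0.0
```

Run:
```python
from h import *
c=snap('wrist','w5.png')
cv2.imwrite('pics/w5b.png',np.clip(c['frame'].astype(float)*1.5,0,255).astype('uint8'))
s=ctrl.state();print(s['position'],s['wrist_force'],s['ft_torque'])
```

```text
[0.51395266 0.03616898 0.17966375] [-0.33561063  0.62976333  0.43466259] [-0.02244364 -0.02907949 -0.00154037]
```

View pics/w5b.png

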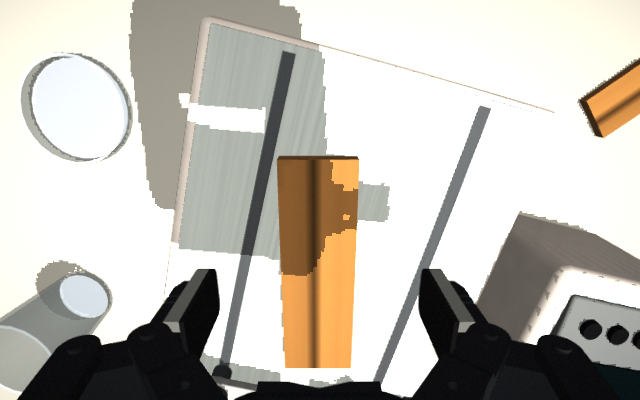

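The strip is centred between the fingers and aligned, with near corners at (278,158) and (358,158) and far corners at about (286,367) and (351,367).

Run:
```python
from h import *
c=load('w5.png')
s=px2w(c,[(278,159),(358,159),(351,367),(286,367)],.092);print(s.round(4),s.mean(0));d=s[2:].mean(0)-s[:2].mean(0);print(np.linalg.norm(d),np.degrees(np.arctan2(d[1],d[0])))
a=px2w(c,[(289,52),(225,370),(485,108),(383,370)],.08);print(a.round(4))
for i in (0,2): d=a[i+1]-a[i];print(np.degrees(np.arctan2(d[1],d[0])))
goto([.5132,.0350,.104],185)
```

```text
[[0.4805 0.0087 0.092 ]
 [0.4763 0.0568 0.092 ]
 [0.6348 0.0713 0.092 ]
 [0.6391 0.0223 0.092 ]] [0.55764546 0.03976256 0.092     ]
0.1591852376791151 5.072023156516525
[[ 0.4189  0.0105  0.08  ]
 [ 0.6587 -0.0268  0.08  ]
 [ 0.4398  0.1328  0.08  ]
 [ 0.6473  0.0997  0.08  ]]
-8.858412356853913
-9.066209070031734
rot [-0.01  0.07 -0.06] tr [ 0.0009 -0.0011  0.0757]
```

Request:
drive_tool(
  rotation=[
    [0,0,0],
    [0,0,0],
    [0,0,0],
    [0,0,0],
    [0,0,0],
    [0,0,0],
    [0,0,0],
    [0,0,0],
    [0,0,0],
  ],
  translation=[
    [0,-0.001,0.03],
    [0,-0.001,0.05],
    [0,-0.001,0.064],
    [0,-0.001,0.072],
    [0,-0.001,0.075],
    [0,-0.001,0.075],
    [0,-0.001,0.075],
    [0,-0.001,0.075],
    [0,-0.001,0.075],
  ],
  hand=[0.085,0.085,0.085,0.07,0.06,0.058,0.058,0.058,0.058],
)

```text
clock: 12.12
position: [0.5135, 0.0355, 0.1049]
eef_rot: [-0.042, 0.999, -0.0, 0.001]
wrist_force: [-0.2, -0.5, 0.2]
opening: 0.0581
grasp_force: 0.0
```

Request:
drive_tool(
  rotation=[
    [0,0,0],
    [0,0,0],
    [0,0,0],
    [0,0,0],
    [0,0,0],
  ],
  translation=[
    [0,0,0.001],
    [0,0,0.002],
    [0,0,0.003],
    [0,0,0.003],
    [0,0,0.003],
  ],
  hand=[0.056,0.056,0.056,0.056,0.056],
)

```text
clock: 12.53
position: [0.513, 0.0356, 0.101]
eef_rot: [-0.042, 0.999, -0.0, -0.0]
wrist_force: [-0.1, -0.1, -0.9]
opening: 0.056
grasp_force: 0.0
```

Request:
drive_tool(
  rotation=[
    [0,0,0],
    [0,0,0],
    [0,0,0],
    [0,0,0],
  ],
  translation=[
    [0,0,0.001],
    [0,0,0.002],
    [0,0,0.003],
    [0,0,0.003],
  ],
  hand=[0.056,0.056,0.056,0.056],
)

```text
clock: 12.87
position: [0.5129, 0.0355, 0.0979]
eef_rot: [-0.042, 0.999, 0.0, -0.0]
wrist_force: [0.1, -0.1, 0.4]
opening: 0.0556
grasp_force: 0.0
```

Request:
drive_tool(
  rotation=[
    [0,0,0],
    [0,0,0],
    [0,0,0],
    [0,0,0],
    [0,0,0],
  ],
  translation=[
    [0,0,0],
    [0,0,0],
    [0,0,0],
    [0,0,0],
    [0,0,0],
  ],
  hand=[0.045,0.045,0.045,0.045,0.045],
  newtons=50,
)

```text
clock: 13.28
position: [0.513, 0.0355, 0.0983]
eef_rot: [-0.042, 0.999, -0.0, 0.0]
wrist_force: [-1.6, -0.8, 5.1]
opening: 0.0486
grasp_force: 52.4
```

Request:
drive_tool(
  rotation=[
    [0,0,0],
    [0,0,0],
    [0,0,0],
    [0,0,0],
  ],
  translation=[
    [0,0,-0.0005],
    [0,0,-0.001],
    [0,0,-0.001],
    [0,0,-0.001],
  ],
  hand=[0.045,0.045,0.045,0.045],
)

```text
clock: 13.62
position: [0.5129, 0.0355, 0.0989]
eef_rot: [-0.042, 0.999, -0.0, -0.0]
wrist_force: [0.1, -0.4, -1.1]
opening: 0.0487
grasp_force: 51.7
```

Run:
```python
from h import *
s=ctrl.state();print(s['position'],s['wrist_force'],s['ft_torque'])
# grasp->strip centre: strip centre (.5577,.0395) yaw 5.1 ; tester origin (.6177,.040) yaw -9.2
th=np.radians(-9.2);u=np.array([np.cos(th),np.sin(th)]);v=np.array([-u[1],u[0]]);o=np.array([.6177,.040])
off=R.from_euler('z',-5.1,degrees=True).apply(np.r_[np.array([.5577,.0395])-s['position'][:2],0])[:2];print('off',off)
for x in(-.05,-.03,0.0,.005,.009):
    p=o+u*(x-off[0])-v*off[1]; print(x,p); goto([*p,s['position'][2]],180-9.2)
```

```text
[0.51294298 0.03551749 0.09893797] [ 0.12572161 -0.43915111 -1.14629649] [-0.03668149  0.08093281  0.05321677]
off [ 4.49338483e-02 -1.18980274e-05]
-0.05 [0.52398926 0.05518988]
rot [-0.000e+00 -1.000e-02  1.405e+01] tr [-0.0127  0.0187 -0.    ]
-0.03 [0.54373198 0.05199226]
rot [-0.000e+00 -1.000e-02  1.405e+01] tr [-0.0321  0.0138 -0.    ]
0.0 [0.57334607 0.04719582]
rot [-0.000e+00 -1.000e-02  1.405e+01] tr [-0.0612  0.0065 -0.    ]
0.005 [0.57828175 0.04639642]
rot [-0.000e+00 -1.000e-02  1.405e+01] tr [-0.066   0.0053 -0.    ]
0.009 [0.5822303  0.04575689]
rot [-0.000e+00 -1.000e-02  1.405e+01] tr [-0.0699  0.0044 -0.    ]
```

Request:
drive_tool(
  rotation=[
    [0,0,5],
    [0,0,10],
    [0,0,14],
    [0,0,14],
    [0,0,14],
    [0,0,14],
    [0,0,14],
    [0,0,14],
    [0,0,14],
    [0,0,14],
    [0,0,14],
  ],
  translation=[
    [-0.004,0.006,0],
    [-0.008,0.012,0],
    [-0.0127,0.0187,0],
    [-0.0127,0.0187,0],
    [-0.02,0.0168,0],
    [-0.03,0.0143,0],
    [-0.04,0.0118,0],
    [-0.048,0.0098,0],
    [-0.053,0.0086,0],
    [-0.053,0.0086,0],
    [-0.053,0.0086,0],
  ],
  hand=[0.045,0.045,0.045,0.045,0.045,0.045,0.045,0.045,0.045,0.045,0.045],
)

```text
clock: 14.53
position: [0.5649, 0.0484, 0.0989]
eef_rot: [0.08, 0.997, -0.0, -0.0]
wrist_force: [-0.8, 0.3, -2.1]
opening: 0.0488
grasp_force: 51.8
```

Run:
```python
from h import *
s=ctrl.state();print(s['position'],s['wrist_force'],s['ft_torque'])
c=snap('wrist','w6.png');t=snap('side','s6.png')
p=w2px(t,[[.64,.035,.09]])[0].astype(int)
h=t['frame'][p[1]-60:p[1]+40,p[0]-80:p[0]+80]
g=c['frame'][100:,160:480]
cv2.imwrite('pics/w6b.png',np.clip(np.vstack([cv2.resize(g,None,fx=1,fy=1),cv2.resize(h,(320,200),interpolation=cv2.INTER_CUBIC)]).astype(float)*1.7,0,255).astype('uint8'))
```

```text
[0.56491849 0.04839037 0.09885971] [-0.76123378  0.25665353 -2.13789211] [-0.02182866  0.0637383  -0.06750242]
```

View pics/w6b.png

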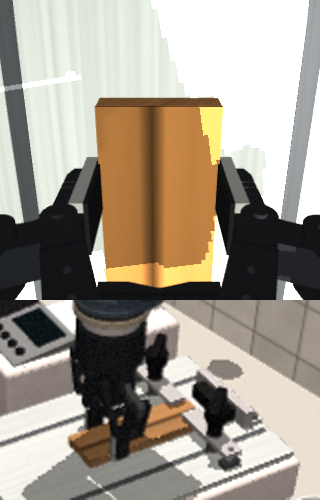

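The strip is straight between the slots, and the side view shows its front entering under the straps between the knobs. Next I'll check lateral centring numerically.

Run:
```python
from h import *
c=load('w6.png');f=c['frame'].astype(float).mean(2)
for r in (150,190,215): print(r,f[r,150:200].round().astype(int)[::2], f[r,430:480].round().astype(int)[::2])
s=px2w(c,[(256,206),(382,206)],.093);print(s,s.mean(0))
a=px2w(c,[(168,120),(189,230),(469,120),(448,250)],.08);print(a)
```

```text
150 [132 132 131 133 118  52  51  49  53  52  52  52  51  50 106 132 132 135
 136 136 135 135 136 135 135] [233 232 231 230 232 234 234 234 234 234 234 232 228 226 226 223 200  99
  98  96  97  98  98  99  97]
190 [227 222 222 225 224 224 226 142  96  78  60  60  55  53  51  50  45 132
 131 137 139 138 137 136 136] [232 231 233 235 235 234 233 234 235 231 228 226 225 222  84  99  97  96
  97  98  98  97  96 139 228]
215 [139 137 134 131 131 135 135 134 134  63  52  51  52  52  52  52  52  51
 100 132 136 139 140 138 138] [231 233 234 234 233 233 235 233 228 227 226 224 180  99  97  95  97  98
  97  96  95 116 228 230 231]
[[0.52653905 0.03054981 0.093     ]
 [0.53425973 0.07855642 0.093     ]] [0.53039939 0.05455312 0.093     ]
[[ 4.89748118e-01  4.51398682e-04  8.00000000e-02]
 [ 5.36918298e-01 -4.06204084e-03  8.00000000e-02]
 [ 5.08709608e-01  1.18266721e-01  8.00000000e-02]
 [ 5.64656705e-01  1.07365748e-01  8.00000000e-02]]
```

Run:
```python
from h import *
c=load('w6.png')
a=px2w(c,[(174,190),(467,190),(177,215),(463,215)],.08)
m1=a[:2].mean(0);m2=a[2:].mean(0);th=np.radians(-9.2);n=np.array([-np.sin(th),np.cos(th)])
s=np.array([.5304,.05455]);print(a,[(s-m[:2])@n for m in(m1,m2)])
s=ctrl.state();x=R.from_quat(s['eef_rot']).apply([1,0,0]);print(np.degrees(np.arctan2(x[1],x[0])),R.from_quat(s['eef_rot']).inv().apply([np.cos(th),np.sin(th),0]))
```

```text
[[ 0.51819495 -0.00536122  0.08      ]
 [ 0.53780165  0.1165503   0.08      ]
 [ 0.52929519 -0.00731035  0.08      ]
 [ 0.54888946  0.11452228  0.08      ]] [np.float64(-0.0006471158172075835), np.float64(-0.0004578483638849777)]
170.86329463847935 [-9.99999238e-01 -1.10474493e-03 -5.50373901e-04]
```

Request:
drive_tool(
  rotation=[
    [0,0,0],
    [0,0,0],
    [0,0,0],
    [0,0,0],
    [0,0,0],
    [0,0,0],
    [0,0,0],
  ],
  translation=[
    [-0.002,0,0],
    [-0.004,0,0],
    [-0.006,0,0],
    [-0.008,0,0],
    [-0.009,0,0],
    [-0.01,0,0],
    [-0.01,0,0],
  ],
  hand=[0.045,0.045,0.045,0.045,0.045,0.045,0.045],
)

```text
clock: 15.22
position: [0.5752, 0.0469, 0.0991]
eef_rot: [0.08, 0.997, -0.0, 0.0]
wrist_force: [0.7, -0.1, -0.9]
opening: 0.0484
grasp_force: 51.8
```

Request:
drive_tool(
  rotation=[
    [0,0,0],
    [0,0,0],
    [0,0,0],
    [0,0,0],
    [0,0,0],
  ],
  translation=[
    [-0.001,0,0],
    [-0.002,0,0],
    [-0.003,0,0],
    [-0.003,0,0],
    [-0.003,0,0],
  ],
  hand=[0.045,0.045,0.045,0.045,0.045],
)

```text
clock: 15.63
position: [0.578, 0.0465, 0.0991]
eef_rot: [0.08, 0.997, 0.0, -0.0]
wrist_force: [-0.1, -0.1, -1.8]
opening: 0.0486
grasp_force: 51.8
```

Request:
drive_tool(
  rotation=[
    [0,0,0],
    [0,0,0],
    [0,0,0],
    [0,0,0],
    [0,0,0],
  ],
  translation=[
    [-0.001,0,0],
    [-0.002,0,0],
    [-0.003,0,0],
    [-0.003,0,0],
    [-0.003,0,0],
  ],
  hand=[0.045,0.045,0.045,0.045,0.045],
)

```text
clock: 16.05
position: [0.581, 0.046, 0.0991]
eef_rot: [0.08, 0.997, -0.0, 0.0]
wrist_force: [-0.3, -0.0, -0.8]
opening: 0.0487
grasp_force: 51.8
```

Request:
drive_tool(
  rotation=[
    [0,0,0],
    [0,0,0],
    [0,0,0],
    [0,0,0],
    [0,0,0],
  ],
  translation=[
    [-0.001,0,0],
    [-0.002,0,0],
    [-0.003,0,0],
    [-0.003,0,0],
    [-0.003,0,0],
  ],
  hand=[0.045,0.045,0.045,0.045,0.045],
)

```text
clock: 16.47
position: [0.583, 0.0457, 0.0987]
eef_rot: [0.08, 0.997, -0.0, -0.001]
wrist_force: [-6.2, 0.5, 0.0]
opening: 0.0487
grasp_force: 51.8
```

Request:
drive_tool(
  rotation=[
    [0,0,0],
    [0,0,0],
    [0,0,0],
    [0,0,0],
    [0,0,0],
    [0,0,0],
  ],
  translation=[
    [-0.001,0,0],
    [-0.002,0,0],
    [-0.0025,0,0],
    [-0.0025,0,0],
    [-0.0025,0,0],
    [-0.0025,0,0],
  ],
  hand=[0.045,0.045,0.045,0.045,0.045,0.045],
)

```text
clock: 16.97
position: [0.5846, 0.0454, 0.0984]
eef_rot: [0.08, 0.997, -0.0, -0.002]
wrist_force: [-10.1, 2.2, 0.6]
opening: 0.0483
grasp_force: 52.1
```

Request:
drive_tool(
  rotation=[
    [0,0,0],
    [0,0,0],
    [0,0,0],
    [0,0,0],
    [0,0,0],
    [0,0,0],
    [0,0,0],
    [0,0,0],
    [0,0,0],
    [0,0,0],
    [0,0,0],
    [0,0,0],
    [0,0,0],
    [0,0,0],
    [0,0,0],
    [0,0,0],
    [0,0,0],
    [0,0,0],
    [0,0,0],
    [0,0,0],
  ],
  translation=[
    [-0.0008,0,0],
    [-0.0008,0,0],
    [-0.0008,0,0],
    [-0.0008,0,0],
    [-0.0008,0,0],
    [-0.0008,0,0],
    [-0.0008,0,0],
    [-0.0008,0,0],
    [-0.0008,0,0],
    [-0.0008,0,0],
    [-0.0008,0,0],
    [-0.0008,0,0],
    [-0.0008,0,0],
    [-0.0008,0,0],
    [-0.0008,0,0],
    [-0.0008,0,0],
    [-0.0008,0,0],
    [-0.0008,0,0],
    [-0.0008,0,0],
    [-0.0008,0,0],
  ],
  hand=[0.045,0.045,0.045,0.045,0.045,0.045,0.045,0.045,0.045,0.045,0.045,0.045,0.045,0.045,0.045,0.045,0.045,0.045,0.045,0.045],
)

```text
clock: 18.63
position: [0.5851, 0.0453, 0.0984]
eef_rot: [0.08, 0.997, -0.0, -0.003]
wrist_force: [-11.3, 1.9, 1.9]
opening: 0.0485
grasp_force: 52.2
```

Run:
```python
from h import *
s=ctrl.state();print(s['position'],s['wrist_force'],s['ft_torque'],np.abs(s['qvel']).max())
r=R.from_quat(s['eef_rot']).as_matrix();print(r[:,2],np.degrees(np.arctan2(r[1,0],r[0,0]))-180)
c=snap('wrist','w7.png');h=snap('side','s7.png')['frame'][100:260,330:470]
g=c['frame'][100:,160:480]
cv2.imwrite('pics/w7b.png',np.clip(np.vstack([g,cv2.resize(h,(320,366),interpolation=cv2.INTER_CUBIC)[:290]]).astype(float)*1.7,0,255).astype('uint8'))
```

```text
[0.58511309 0.04533199 0.09842646] [-11.30637812   1.9422966    1.93606261] [0.37316474 1.72357708 0.00194933] 0.001370434033958057
[-5.35007081e-03  3.39526527e-04 -9.99985631e-01] -9.150765939362145
```

View pics/w7b.png

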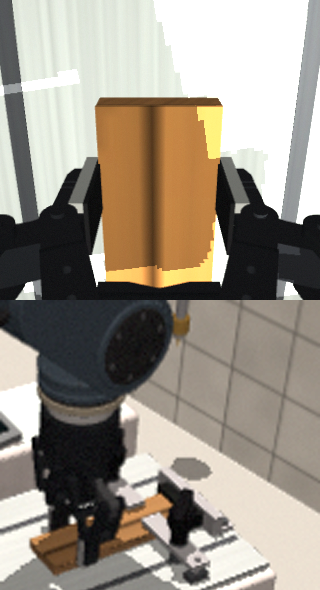

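The strip hasn't slipped in the fingers. It lies straight under both straps and is pressed on the rubber at about 11.5 N, steady for over 1.6 s, so I'm handing the job in.

```bash
python3 -c "
from station import ctrl
print(ctrl.job_done()); s=ctrl.state(); print(s['clock'],s['wrist_force'])"
```

```text
the job is handed in; nothing more can be done
None
the job is handed in; nothing more can be done
```

I turned both knobs to their open stops and handed the job in with the strip centred and straight under both straps, still held against the rubber at about 11.5 N; no verdict came back.

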